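Key the drip-filter cover and press it home

TASK

Close the drip-line filter: with a fingertip, push the yellow-sided tab on the green cover round until the notch in the cover's rim stands over the brass key of the black housing, then press the cover straight down until it is fully home, flush with the housing's rim. Do not pinch the tab or lift the cover, and leave the pot, funnel, dibber and clipped skewers where they are.

Things in the scene. Friction and masses are not known exactly. Their poses are not given: they have to be found in the camera images.
- housing: Black round filter housing, fixed to the board: a tub 144 mm across and 60 mm high with two hose stubs 22 mm thick sticking out at +y and -y to 96 mm from the axis, 26 mm up. Origin: centre of its underside, on the board; z is the upright axis about which the cover turns. Its own +x direction points at the brass key. The rim's wall is 8 mm thick, and the cover sinks into a round well inside it.
- pin (a point): The brass key (locating pin), fixed in the housing: a bar 8 mm wide lying along a radius, from 50 to 84 mm from the housing's axis, its top 61.5 mm above the board. This point is on its top, 57 mm from the axis. Seen from above it shows outside the cover's rim; under the cover it blocks the cover unless the notch is over it.
- notch (a point): The notch in the rim of the green cover: 16 mm wide, open at the edge, cut in to 47 mm from the axis. This point is in the notch's middle, 57 mm from the axis, level with the cover's underside. Over the key when it is horizontally at pin; the cover can go down when within about 3 mm of it sideways.
- face (a point): Centre of the cover's flat top, on the axis. The green cover is a disc 120 mm across and 12 mm thick, held on a central guide: it only turns about the upright axis and slides up or down, so it does not tip wherever it is pressed. At the start its top is 75 mm above the board; fully home it is 60 mm, flush with the housing's rim. Apart from the tab the top is bare and flat, so press for instance on the half away from the tab.
- tab (a point): Upright tab on the cover, diametrically opposite the notch: a plate along a radius from 28 to 56 mm from the axis, 12 mm thick with its yellow sides, 23 mm tall above the cover's top (yellow sides 4 mm lower). This point: its centre, 42 mm from the axis, 10.5 mm above the top. A push on one side (about 2 N, best near the outer end; its inner end jams) turns the cover, which stays where left.
- tab_left: The tab's yellow side plate on its counter-clockwise side seen from above, fixed to the cover. 28 mm long, 4 mm thick, 19 mm tall. Its origin and axes are those of the cover: origin on the axis in the cover's underside, x through the notch and away from the tab, z up.
- tab_right: The tab's yellow side plate on its clockwise side seen from above, else like tab_left.
- cover (a joint): Turn of the cover relative to the housing, rad, growing counter-clockwise from above; 0 (or any whole turn, 6.283) has the notch exactly over the key. Starts anywhere from 0.6 to 5.68, so either way round may be shorter; it can turn at least a whole turn either way. Stiff: friction 0.06 N m.
- lift (a joint): How far the cover has been pressed down, m: 0 at the start, 0.015 fully home; negative if lifted. A tight seal holds it at whatever height it is left; it slides at about 6 N, slowly (about 40 N more per m/s), and stays down. With the notch not over the key it is stopped at about 0.002.
- pot: Loose black plastic pot, 92 mm across the rim, 85 mm high, standing. Origin: centre of underside. Leave alone.
- funnel: Loose small green funnel standing on its mouth, 84 mm across, 88 mm high. Origin: centre of underside. Leave alone.
- dibber: Loose stainless dibber lying down: 180 mm shaft along its own +x from the origin, wooden cross handle 80 mm by 22 mm at the origin. Origin at the handle, on the board. Leave alone.
- skewers: Loose bundle of bamboo skewers 220 mm long along its own x, pinched in a steel spring clip about 30 mm high. Origin: middle of the underside. Leave alone.

How it is judged (in metres and radians):
At the end, for the whole second after the job is handed in: The cover is pressed down at least 12.5 of its 15 mm and its notch is within 6 mm (horizontally) of the brass key, and it stays so (value of joint lift above 0.0125 m and horizontal distance between notch and pin below 0.006 m); the robot touches nothing.
It fails at once if the pot, funnel, dibber or skewers were shifted, tipped or lifted (more than 15 mm) (distance of any of pot, funnel, dibber, skewers from where it was at the start of the episode above 0.015 m).
It fails at once if the cover was lifted (more than 5 mm above its starting height) (value of joint lift below -0.005 m).
It fails at once if the cover's tab was pinched: both of its sides pressed at once with more than 3 N (contact force between the fingers and tab_left above 3 N and contact force between the fingers and tab_right above 3 N).
It also fails if it takes over 51 s, if anything falls off the work surface, if the arm or the gripper's body presses on something with over 40 N, if the wrist force passes 120 N, or if a joint passes its speed limit or range.

ROBOT

A 6-joint arm with a two-finger parallel gripper is mounted at the origin on the work surface. World frame = base frame: x ahead of the robot, y to its left, z up, the work surface at z = 0. Lengths are in mm, angles in rad, forces in N, time in s.
With the tool pointing down it reaches from about 400 to 925 mm from the base axis. Payload 12.5 kg.
Tool frame: the origin (TCP) lies midway between the tips of the shut fingers; the grasp point (between the pads) lies 19 mm behind it; z points along the fingers, y is the direction in which the jaws open and shut (so a half turn about z gives the same grasp; the last joint's range is limited). The gripper opens to 95 mm and grips with 3 to 60 N. Pads are 20 mm wide; open, the fingers measure 119 mm over their backs; the gripper's body (75 mm by 180 mm) begins 59 mm behind the grasp point.
Start: joints at [-1.424, 0.491, 1.559, -0, 1.092, -0.106], TCP at [156.345, -605.147, 214.661] pointing down, gripper open.
Joint ranges: [-3.1, 3.1], [-0.84, 2.19], [0.05, 2.79], [-1.13, 4.28], [0.06, 2.93], [-2.69, 2.69]. Speed limits (rad/s): [2.22, 2.22, 2.79, 3.14, 3.14, 3.14].

INTERFACE

Orientations are given as [roll, pitch, yaw] about the fixed x, y, z axes, in that order (R = Rz(yaw) Ry(pitch) Rx(roll)).
In Python, from cell import env, eyes, job_done, boxes_of, regions_of gives the robot as it stands.
- The arm moves only by the tool send_rows, never from a script. Its argument "plan" is text: rows parted by semicolons, each of 5 numbers parted by spaces: the shift along the tool's x, y, z in mm, then the turn about the tool's z in rad, then the finger opening in mm, from 0 to 95.1. In form: x y z roll gripper; .... A call has 1 to 8 rows; each row shifts and turns the pose as measured when the row begins, along the tool's axes as they then stand; what a row does not reach is not made up. A row lasts 1/10 s, in which the tool goes at most 50 mm and 8.59 degrees, less where a joint would pass 70% of its speed; a pose out of reach is approached as far as the arm can. A call with a gripper value outside its range is refused whole. The fingers move at their own pace and stop on an object; the grip force is fixed at half the most. Time passes only in rows, so rows that do not move let the fingers close. It gives the time, the measured TCP pose, the force and the opening at its end, in the units of the state.
- env.state(): the state, without advancing time (a new reading comes with each control period).
- eyes.read_camera(name): name is "side" or "top" or "wrist"; returns a dict with "image" (400x640x3 uint8, red, green, blue), "vertical_fov" (degrees; the focal length in pixels is half the picture's height over the tangent of half this angle, whatever the lens; pixels are square), "cx", "cy" (the principal point, pixels), "extrinsics" (4x4, takes a point from camera to world coordinates). Camera axes: x right, y up, looking along -z (the intrinsics and any distortion apply to the point x, -y, -z); pixel columns grow to the right and rows downward; lengths in mm; the calibration is good to about 2 mm. A picture is of the moment at which its call begins. There is no depth.
- job_done(): hands the job in, once; it reports no verdict.
Trained networks look in a picture, given as the dict that the camera call returned (one of the last four; its "shot" number tells which), for a name from the list of things; names that differ only in an ending like _2 or _b are one class to them, and where a whole thing is asked for, a point or a joint stands for the part that bears it (a point fixed in the world has none). Each returns a list of dicts, best first, with "confidence" (0 to 1); they miss things now and then, are a little off and sometimes report something else, mostly with a low value. They report only what shows in the picture. A call takes as long as a camera call.
- boxes_of(target, picture): "bbox" ([left, top, width, height] in pixels, round what is visible of it).
- regions_of(target, picture): "pixels" (400x640 bool, what is visible of it) and "bbox" ([left, top, width, height] in pixels, round what is visible of it).
The state is a dict: "t": time; "joints": joint angles; "qvel": joint speeds; "tau": joint torques, N m; "eef_pos": TCP position; "tcp_rot": TCP orientation; "ft_force": force on the tool from outside, world axes, zero at the start; "moment": the same for the moment, N m; "opening": opening from 0.0 (shut) to 1.0 (fully open).
Only numpy, scipy, OpenCV 4.12 (cv2) and the standard library are available. Lean on these libraries where they do the work, as an engineer would, in place of code of your own. Each camera call takes 0.05 s, during which the arm holds its last target.

## Working session

There is one attempt and no reset: what is moved stays moved. The work goes in short steps, Python scripts to look and compute and a tool call to move; the robot and the scene stay as the last step left them, time stands still between calls to the robot, and variables do not carry over. Pictures are saved under pics/ and viewed, and the job is handed in when it is done.

Besides the shell and the picture viewer there is one more tool, called after ">>>" as name(argument=value, ...) on one line, values as JSON. send_rows: Moves the arm, as the interface text tells. Its arguments: {"type":"object","properties":{"plan":{"type":"string"}},"required":["plan"]}

```bash
ls; mkdir -p pics
python3 - <<'E'
from cell import env, eyes, boxes_of
import cv2
print(env.state())
for n in ("top","side"):
    p=eyes.read_camera(n); cv2.imwrite(f"pics/{n}0.png",p["image"][:,:,::-1])
    print(n,p["vertical_fov"],p["cx"],p["cy"],p["extrinsics"].tolist() if hasattr(p["extrinsics"],'tolist') else p["extrinsics"],[k for k in p])
    for t in ("housing","cover","tab","tab_left","tab_right","notch","pin","face","pot","funnel","dibber","skewers"):
        try: print(t,[(r["bbox"],round(r["confidence"],2)) for r in boxes_of(t,p)][:2])
        except Exception as e: print(t,e)
E
```

```text
pics
{'t': 0.0, 'joints': array([-1.42357949e+00,  4.91574280e-01,  1.55944230e+00,  1.72592674e-07,
        1.09168046e+00, -1.05622172e-01]), 'qvel': array([ 0.00085573, -0.00089719,  0.00127188, -0.00125223, -0.00011981,
       -0.00028931]), 'tau': array([-3.83195729e-03, -6.12653518e+01, -2.58182091e+01,  6.91726618e-02,
        4.82538552e-02, -1.05310380e-04]), 'eef_pos': array([ 156.32003689, -604.89289718,  214.05505973]), 'tcp_rot': array([-3.14049444e+00, -1.16582857e-04,  2.52838866e-01]), 'ft_force': array([ 0.19092648, -0.53450357,  0.04009608]), 'moment': array([ 0.02255615, -0.0221748 , -0.04164499]), 'opening': 1.003442841274725}
top 55.97821790821326 311.6086270765209 201.2137664252546 [[-0.015318451674534207, 0.9764710800391057, -0.21510363754608502, 386.8882952765281], [-0.9998809044653227, -0.015363529215409406, 0.0014624827025112714, 19.798299240069312], [-0.0018766789557204489, 0.2151004226339637, 0.976590132173568, 942.8799081843666], [0.0, 0.0, 0.0, 1.0]] ['image', 'vertical_fov', 'cx', 'cy', 'extrinsics', 'shot']
housing [([242.7, 174.8, 77.8, 63.6], 0.84), 
[... 730 characters left out ...]
05, 0.8359941232100021, 0.5482503608570483, 741.7013246470513], [0.0, 0.0, 0.0, 1.0]] ['image', 'vertical_fov', 'cx', 'cy', 'extrinsics', 'shot']
housing [([278.3, 202.4, 63.9, 52.4], 0.57)]
cover [([287.6, 199.3, 46.0, 32.6], 0.77)]
tab [([368.3, 170.5, 60.4, 23.1], 0.7)]
tab_left [([291.7, 175.4, 47.1, 27.0], 0.27)]
tab_right [([318.2, 201.9, 4.6, 10.7], 0.43)]
notch [([287.5, 200.5, 43.2, 31.5], 0.98)]
pin [([285.0, 201.1, 52.3, 29.2], 0.58), ([318.6, 232.1, 8.2, 20.2], 0.55)]
face [([289.4, 202.0, 40.2, 29.8], 0.57)]
pot [([278.3, 269.6, 41.5, 49.7], 0.74)]
funnel [([223.0, 233.0, 30.2, 39.7], 0.61)]
dibber [([292.4, 171.4, 45.4, 33.3], 0.71)]
skewers [([369.2, 173.1, 54.8, 21.2], 0.85)]
```

Run:
```python
import cv2,numpy as np
a=cv2.imread("pics/top0.png");b=cv2.imread("pics/side0.png")
cv2.imwrite("pics/t0c.png",cv2.resize(a[150:260,220:360],None,fx=5.5,fy=5.4,interpolation=cv2.INTER_CUBIC))
cv2.imwrite("pics/s0c.png",cv2.resize(b[180:270,250:360],None,fx=6,fy=6,interpolation=cv2.INTER_CUBIC))
```

```text
(no output)
```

View pics/top0.png

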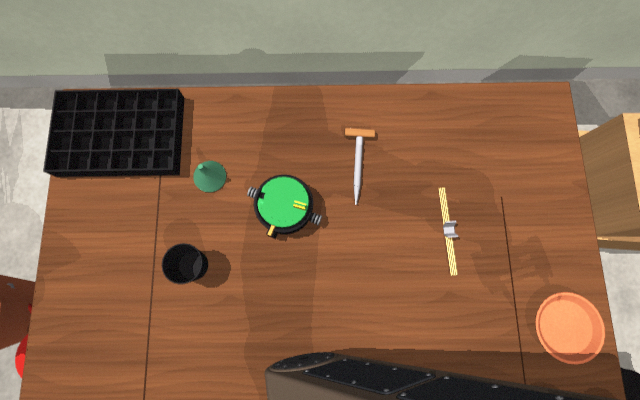

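```bash
sleep 1
```

```text
(no output)
```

View pics/side0.png

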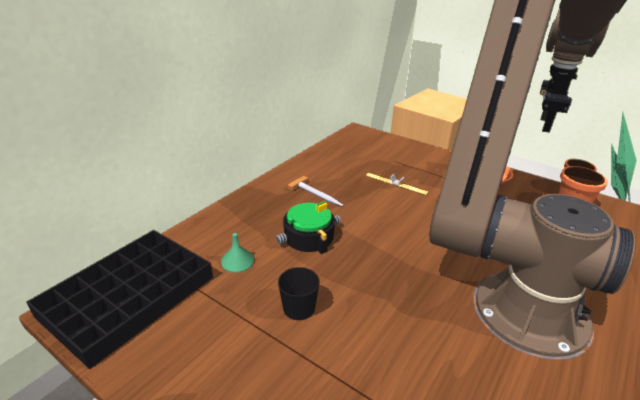

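View pics/t0c.png

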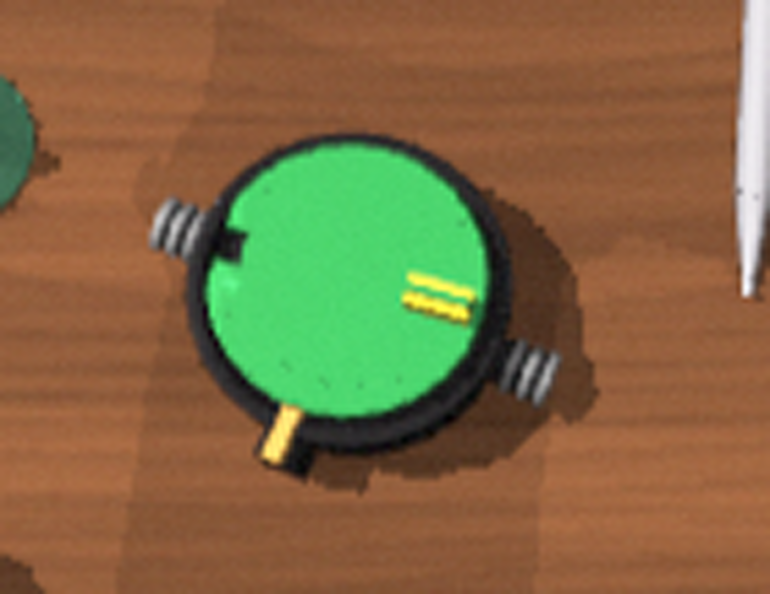

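View pics/s0c.png

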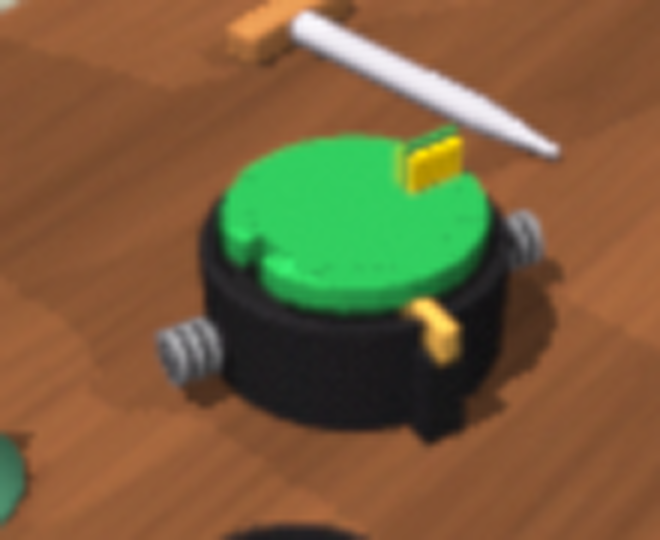

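The top view shows the cover at about (284,204) px, the notch on its left at (262,195) and the tab on its right at (300,205). The key is at lower left, (271,230). The short way round is counter-clockwise, by about 80°. Next I'll measure it properly.

```bash
cat > h.py <<'E'
import numpy as np, cv2
def K(p):
    f=p["image"].shape[0]/2/np.tan(np.radians(p["vertical_fov"])/2); return f,p["cx"],p["cy"]
def plane(p,uv,z):
    f,cx,cy=K(p); E=np.array(p["extrinsics"]); uv=np.atleast_2d(uv).astype(float)
    d=np.c_[(uv[:,0]-cx)/f,-(uv[:,1]-cy)/f,-np.ones(len(uv))]@E[:3,:3].T
    o=E[:3,3]; return (o+d*((z-o[2])/d[:,2])[:,None])[:,:2]
def proj(p,X):
    f,cx,cy=K(p);E=np.array(p["extrinsics"]);c=(np.atleast_2d(X)-E[:3,3])@E[:3,:3]
    return np.c_[cx+f*c[:,0]/-c[:,2],cy-f*c[:,1]/-c[:,2]]
def masks(p):
    h=cv2.cvtColor(p["image"],cv2.COLOR_RGB2HSV)
    g=cv2.inRange(h,(50,120,90),(75,255,255)); y=cv2.inRange(h,(15,130,120),(32,255,255))
    return g,y
def circ(P,r):
    from scipy.optimize import least_squares
    s=least_squares(lambda c:np.hypot(*(P-c[:2]).T)-c[2],[*P.mean(0),r],loss="soft_l1",f_scale=1.5)
    return s.x
def wrap(a): return (a+np.pi)%(2*np.pi)-np.pi
E
cat > m.py <<'E'
from cell import env, eyes
from h import *
import sys
p=eyes.read_camera("top"); tag=sys.argv[1]; zt=float(sys.argv[2]) if len(sys.argv)>2 else 75
im=p["image"]; x0,y0=220,150
cv2.imwrite(f"pics/t{tag}.png",cv2.resize(im[150:260,220:360,::-1],None,fx=5.5,fy=5.5,interpolation=cv2.INTER_CUBIC))
g,y=masks(p)
b=np.zeros_like(g);b[140:260,220:340]=255;g&=b;y&=b
gc=max(cv2.findContours(g,cv2.RETR_EXTERNAL,cv2.CHAIN_APPROX_NONE)[0],key=cv2.contourArea)
gh=cv2.convexHull(gc)[:,0].astype(float)
P=plane(p,gh,zt); c=circ(P,60); print("green circle (top) centre,r",c.round(1))
n,l,s,ce=cv2.connectedComponentsWithStats(y)
for i in range(1,n):
    if s[i,4]>5:
        for nm,z in (("yel z61.5",61.5),("yel tabtop",zt+19)):
            q=plane(p,ce[i],z)[0]; d=q-c[:2]
            print(nm,ce[i].round(1),s[i,4],q.round(1),"r",np.hypot(*d).round(1),"ang",np.arctan2(d[1],d[0]).round(3))
# notch: non green inside ring r 50..57 
yy,xx=np.mgrid[150:260,220:340]; uv=np.c_[xx.ravel(),yy.ravel()]
W=plane(p,uv,zt)-c[:2]; r=np.hypot(*W.T); ng=(cv2.cvtColor(im,cv2.COLOR_RGB2GRAY)[150:260,220:340].ravel()<75)&(r>47)&(r<57)
print("dark in ring:",[(q.round(0).tolist(),round(float(np.arctan2(q[1],q[0])),2)) for q in W[ng]])
E
python3 m.py 1
```

```text
green circle (top) centre,r [579.5  87.1  60.9]
yel z61.5 [299.7 202.6] 12 [578.1  47.1] r 39.9 ang -1.605
yel tabtop [299.7 202.6] 12 [571.1  46.1] r 41.8 ang -1.774
yel z61.5 [298.9 206.3] 29 [568.9  49. ] r 39.5 ang -1.841
yel tabtop [298.9 206.3] 29 [562.2  47.9] r 42.8 ang -1.986
yel z61.5 [270.6 230. ] 47 [513.  116.3] r 72.6 ang 2.728
yel tabtop [270.6 230. ] 47 [508.3 112.7] r 75.6 ang 2.796
dark in ring: [([23.0, 51.0], 1.15), ([20.0, 51.0], 1.19), ([20.0, 49.0], 1.18), ([20.0, 46.0], 1.16), ([20.0, 44.0], 1.14), ([18.0, 54.0], 1.25), ([18.0, 51.0], 1.23), ([18.0, 49.0], 1.22), ([18.0, 46.0], 1.2), ([16.0, 54.0], 1.29), ([16.0, 51.0], 1.28), ([15.0, 49.0], 1.26), ([15.0, 46.0], 1.25), ([13.0, 53.0], 1.33), ([13.0, 51.0], 1.32), ([13.0, 49.0], 1.31), ([13.0, 46.0], 1.3), ([11.0, 56.0], 1.38), ([11.0, 53.0], 1.37), ([11.0, 51.0], 1.36), ([11.0, 49.0], 1.36), ([11.0, 46.0], 1.35)]
```

```bash
cat > fit.py <<'E'
from h import *
from scipy.optimize import least_squares
T=np.linspace(0,2*np.pi,90)
def ring(c,r,z): return np.c_[c[0]+r*np.cos(T),c[1]+r*np.sin(T),np.full(90,z)]
def fitc(p,gh,ztop,c0):
    def res(c):
        uv=np.r_[proj(p,ring(c,60,ztop)),proj(p,ring(c,60,ztop-12))].astype(np.float32)
        h=cv2.convexHull(uv)
        return [cv2.pointPolygonTest(h,(float(a),float(b)),True)-0.5 for a,b in gh]
    s=least_squares(res,c0,loss="soft_l1",f_scale=0.7,diff_step=1e-4); return s.x,np.std(res(s.x)),np.mean(res(s.x))
E
python3 - <<'E'
from cell import eyes
from fit import *
for n,bx in (("top",(140,260,220,340)),("side",(180,260,270,345))):
    p=eyes.read_camera(n); g,y=masks(p); b=np.zeros_like(g); b[bx[0]:bx[1],bx[2]:bx[3]]=255
    g&=b
    gc=max(cv2.findContours(g,cv2.RETR_EXTERNAL,cv2.CHAIN_APPROX_NONE)[0],key=cv2.contourArea)
    gp=gc[:,0].astype(float)
    if n=="side":
        ctr=proj(p,[580,87,75])[0]
        gp=gp[~((gp[:,0]>310)&(gp[:,1]<212))]
    c=fitc(p,cv2.convexHull(gp.astype(np.float32))[:,0],75,[580,87]); print(n,c)
    y&=b; nn,l,s,ce=cv2.connectedComponentsWithStats(y)
    for i in range(1,nn):
        if s[i,4]>5: print(ce[i].round(1),s[i])
E
```

```text
top (array([580.63741288,  86.83546905]), np.float64(0.31968156226636957), np.float64(-0.6699310656210327))
[300.  202.7] [295 201  11   4  11]
[298.9 206.3] [294 204  11   6  29]
[270.7 230. ] [267 225   8  11  46]
side (array([579.4335523 ,  85.41656484]), np.float64(0.38987729451788267), np.float64(-0.2513213732493827))
[293.1 183.2] [291 182   6   4   8]
[322.4 206.6] [318 202  10  10  63]
[322.2 234.1] [318 230   9  10  52]
```

```bash
cat > plan.py <<'E'
import numpy as np, sys
from scipy.spatial.transform import Rotation as R
def line(pos,rpy,tgt,yaw,n):
    """rows going straight to tgt with final yaw, n rows"""
    pos=np.array(pos,float);M=R.from_euler("xyz",rpy);tgt=np.array(tgt,float)
    dy=yaw-rpy[2];out=[];st=(tgt-pos)/n
    for i in range(n):
        a=-dy/n; s=M.inv().apply(st); out.append((*s,a)); M=M*R.from_euler("z",a)
    return out
def show(o): print("; ".join("%.1f %.1f %.1f %.3f 0"%r for r in o))
E
python3 - <<'E'
from cell import env
from plan import *
s=env.state(); o=line(s["eef_pos"],s["tcp_rot"],[539,51,170],-0.31,18)
for k in range(0,18,6): show(o[k:k+6])
E
```

```text
29.7 -30.0 2.5 0.031 0; 28.7 -30.9 2.5 0.031 0; 27.8 -31.8 2.5 0.031 0; 26.8 -32.6 2.5 0.031 0; 25.7 -33.4 2.5 0.031 0; 24.7 -34.2 2.5 0.031 0
23.6 -35.0 2.5 0.031 0; 22.5 -35.7 2.5 0.031 0; 21.4 -36.4 2.5 0.031 0; 20.2 -37.0 2.5 0.031 0; 19.0 -37.7 2.5 0.031 0; 17.9 -38.2 2.5 0.031 0
16.6 -38.8 2.5 0.031 0; 15.4 -39.3 2.5 0.031 0; 14.2 -39.7 2.5 0.031 0; 12.9 -40.2 2.5 0.031 0; 11.7 -40.5 2.5 0.031 0; 10.4 -40.9 2.5 0.031 0
```

>>> send_rows(plan="30 -30 1 0.03 0; 29 -31 1 0.03 0; 28 -32 1 0.03 0; 27 -33 1 0.03 0; 26 -33 1 0.03 0; 25 -34 1 0.03 0; 24 -35 1 0.03 0; 22 -36 1 0.03 0")

```text
t: 2.25
eef_pos: [330.8, -306.5, 205.6]
tcp_rot: [3.139, -0.001, -0.004]
ft_force: [0.8, -1.3, 0.2]
opening: 0.383
```

>>> send_rows(plan="21 -36 1 0.03 0; 20 -37 1 0.03 0; 19 -38 1 0.03 0; 18 -38 1 0.03 0; 17 -39 1 0.03 0; 15 -39 1 0.03 0; 14 -40 1 0.03 0; 0 0 0 0 0")

```text
t: 3.05
eef_pos: [487.2, -37.7, 199.5]
tcp_rot: [3.138, -0.007, -0.221]
ft_force: [-0.8, -0.6, 0.7]
opening: 0.003
```

Run:
```python
from cell import env
from plan import *
s=env.state(); print(s["eef_pos"],s["tcp_rot"],s["ft_force"],s["opening"]);o=line(s["eef_pos"],s["tcp_rot"],[537,51,160],-0.31,6)
show(o)
```

```text
[487.21591026 -37.73300151 199.46790576] [ 3.1381788  -0.00719185 -0.22075599] [-0.80022439 -0.6072573   0.65093383] 0.002778748962045299
4.8 -16.3 6.6 0.015 0; 4.6 -16.3 6.6 0.015 0; 4.3 -16.4 6.6 0.015 0; 4.1 -16.5 6.6 0.015 0; 3.8 -16.5 6.6 0.015 0; 3.6 -16.6 6.6 0.015 0
```

>>> send_rows(plan="5 -17 7 0.02 0; 5 -17 7 0.02 0; 5 -17 7 0.02 0; 5 -17 7 0.02 0; 4 -17 7 0.02 0; 4 -16 7 0.01 0; 0 0 0 0 0")

```text
t: 3.75
eef_pos: [542.8, 53.2, 156.4]
tcp_rot: [3.138, -0.009, -0.332]
ft_force: [0.2, -0.3, 0.4]
opening: 0.003
```

```bash
cat > w.py <<'E'
from cell import env,eyes
from h import *
import sys
p=eyes.read_camera("wrist"); cv2.imwrite(f"pics/w{sys.argv[1]}.png",p["image"][:,:,::-1])
s=env.state(); print(s["t"],s["eef_pos"].round(1),s["tcp_rot"].round(3),s["ft_force"].round(1))
E
python3 w.py 1
python3 - <<'E'
from cell import env
from plan import *
s=env.state(); show(line(s["eef_pos"],s["tcp_rot"],[537,51,120],-0.31,3))
E
```

```text
3.8 [542.4  52.5 156.8] [ 3.138 -0.009 -0.332] [-0.6 -0.1  1. ]
-1.6 1.0 12.2 -0.007 0; -1.6 1.0 12.2 -0.007 0; -1.7 1.0 12.2 -0.007 0
```

View pics/w1.png

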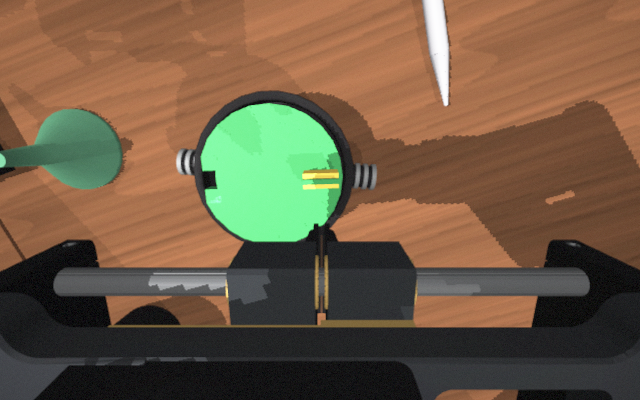

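The wrist view shows the tab strips at (320,174) and (320,187), the notch at (209,180), and the key hidden behind the gripper. I'll take the tab angle and axis from this view.

```bash
cat > wm.py <<'E'
from cell import env,eyes
from h import *
import sys
p=eyes.read_camera("wrist"); 
if len(sys.argv)>1: cv2.imwrite(f"pics/w{sys.argv[1]}.png",p["image"][:,:,::-1])
zt=float(sys.argv[2]) if len(sys.argv)>2 else 75.
C=np.array([580,86.])
g,y=masks(p)
gc=max(cv2.findContours(g,cv2.RETR_EXTERNAL,cv2.CHAIN_APPROX_NONE)[0],key=cv2.contourArea)[:,0].astype(float)
P=plane(p,gc,zt); print("green bbox",gc.min(0),gc.max(0),"contour circ",circ(P,60).round(1))
n,l,s,ce=cv2.connectedComponentsWithStats(y)
for i in range(1,n):
    if s[i,4]>20:
        for z in (61.5,zt+19):
            q=plane(p,ce[i],z)[0];d=q-C
            Q=plane(p,np.argwhere(l==i)[:,::-1],z); v=np.linalg.svd(Q-Q.mean(0),full_matrices=0)[2][0]
            print("z",z,ce[i].round(0),s[i,4],q.round(1),"r %.1f ang %.3f dir %.3f"%(np.hypot(*d),np.arctan2(d[1],d[0]),np.arctan2(v[1],v[0])))
E
python3 wm.py
```

```text
green bbox [200. 103.] [341. 241.] contour circ [579.9  83.6  59.6]
z 61.5 [322. 173.] 249 [566.4  41.9] r 46.1 ang -1.870 dir 1.249
z 94.0 [322. 173.] 249 [571.6  40.4] r 46.4 ang -1.753 dir 1.249
z 61.5 [326. 185.] 93 [554.9  42.4] r 50.2 ang -2.093 dir 1.238
z 94.0 [326. 185.] 93 [561.5  40.8] r 48.8 ang -1.959 dir 1.238
z 61.5 [316. 283.] 103 [465.7  82.2] r 114.4 ang -3.108 dir 2.809
z 94.0 [316. 283.] 103 [483.1  75.7] r 97.4 ang -3.036 dir 2.809
z 61.5 [326. 267.] 45 [478.9  68.2] r 102.7 ang -2.967 dir 2.811
z 94.0 [326. 267.] 45 [494.8  63.4] r 88.2 ang -2.882 dir 2.811
z 61.5 [326. 298.] 55 [447.4  78.7] r 132.8 ang -3.087 dir 2.823
z 94.0 [326. 298.] 55 [467.1  72.7] r 113.7 ang -3.024 dir 2.823
z 61.5 [365. 324.] 536 [406.1  50.3] r 177.5 ang -2.939 dir -1.899
z 94.0 [365. 324.] 536 [430.8  47.7] r 154.0 ang -2.890 dir -1.899
z 61.5 [205. 326.] 96 [457.1 204.8] r 171.0 ang 2.373 dir -1.902
z 94.0 [205. 326.] 96 [475.6 183.4] r 142.8 ang 2.391 dir -1.902
z 61.5 [270. 326.] 22 [435.3 143.4] r 155.6 ang 2.764 dir -1.904
z 94.0 [270. 326.] 22 [456.5 129.5] r 130.9 ang 2.803 dir -1.904
```

>>> send_rows(plan="-2 1 15 0 0; -2 1 15 0 0; -1 1 15 0 0; 0 0 15 0 0; 0 0 10 0 0; 0 0 0 0 0")

```text
t: 4.45
eef_pos: [536.0, 44.8, 88.5]
tcp_rot: [3.139, -0.014, -0.335]
ft_force: [-0.2, -0.5, -0.2]
opening: 0.006
```

```bash
cat > st.py <<'E'
from cell import env
import numpy as np
s=env.state(); C=np.array([580,85.5]); d=s["eef_pos"][:2]-C; y=s["tcp_rot"][2]
x=np.array([np.cos(y),np.sin(y)]); Y=np.array([np.sin(y),-np.cos(y)])
print(s["t"],s["eef_pos"].round(1),s["tcp_rot"].round(3),s["ft_force"].round(1),"tang %.1f rad %.1f (tool frame), implied tab angle if touching %.3f, j6 %.2f"%(d@x,d@Y,y-np.pi/2,s["joints"][5]))
E
python3 st.py
```

```text
4.45 [536.   44.8  88.5] [ 3.139 -0.014 -0.335] [-0.2 -0.5 -0.2] tang -28.2 rad 52.9 (tool frame), implied tab angle if touching -1.906, j6 1.88
```

>>> send_rows(plan="0 -3 3 0 0; 0 -2 3 0 0; 4 0 0 0 0; 4 0 0 0 0; 3 0 0 0 0; 0 0 0 0 0")

```text
t: 5.05
eef_pos: [549.9, 45.4, 84.6]
tcp_rot: [3.14, -0.016, -0.335]
ft_force: [-0.1, 0.5, -0.4]
opening: 0.006
```

```bash
python3 st.py;python3 m.py 2|head -3
```

```text
5.05 [549.9  45.4  84.6] [ 3.14  -0.016 -0.335] [-0.1  0.5 -0.4] tang -15.3 rad 47.8 (tool frame), implied tab angle if touching -1.905, j6 1.88Traceback (most recent call last):
  File "m.py", line 9, in <module>
    gc=max(cv2.findContours(g,cv2.RETR_EXTERNAL,cv2.CHAIN_APPROX_NONE)[0],key=cv2.contourArea)
ValueError: max() iterable argument is empty
```

View pics/t2.png

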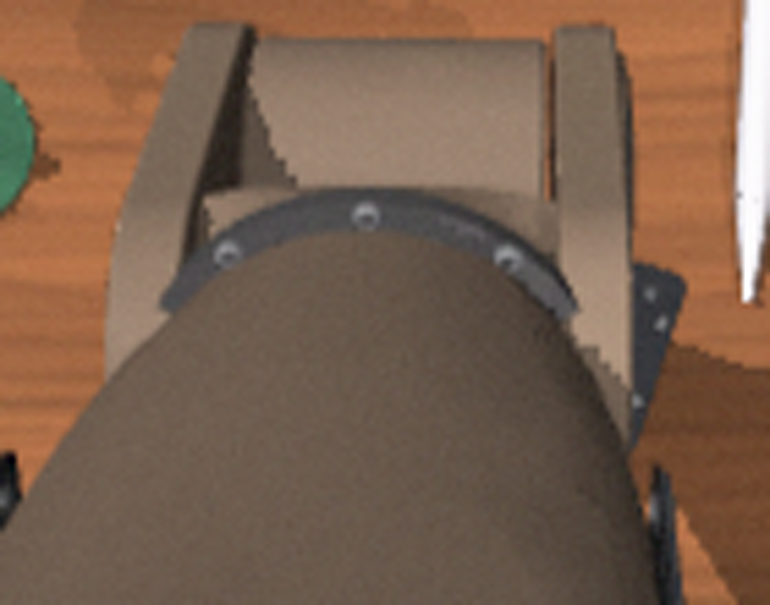

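The arm hides the housing from the top camera, so I'll use the side and wrist views from here. Now the arc push.

>>> send_rows(plan="5 1.4 0 -0.1 0; 4.8 1.4 0 -0.1 0; 4.8 1.4 0 -0.1 0; 4.8 1.4 0 -0.1 0; 0 0 0 0 0")

```text
t: 5.6
eef_pos: [566.5, 36.7, 84.6]
tcp_rot: [3.134, -0.011, 0.08]
ft_force: [0.7, 0.8, 0.7]
opening: 0.008
```

```bash
python3 st.py;python3 w.py 2
python3 - <<'E'
from cell import eyes
import cv2
p=eyes.read_camera("side"); cv2.imwrite("pics/s2.png",cv2.resize(p["image"][150:270,230:390,::-1],None,fx=5,fy=5,interpolation=cv2.INTER_CUBIC))
E
```

```text
5.6 [566.5  36.7  84.6] [ 3.134 -0.011  0.08 ] [0.7 0.8 0.7] tang -17.3 rad 47.6 (tool frame), implied tab angle if touching -1.490, j6 1.45
5.65 [566.3  36.8  84.6] [ 3.134 -0.011  0.077] [-0.5 -0.1  0.6]
```

View pics/w2.png

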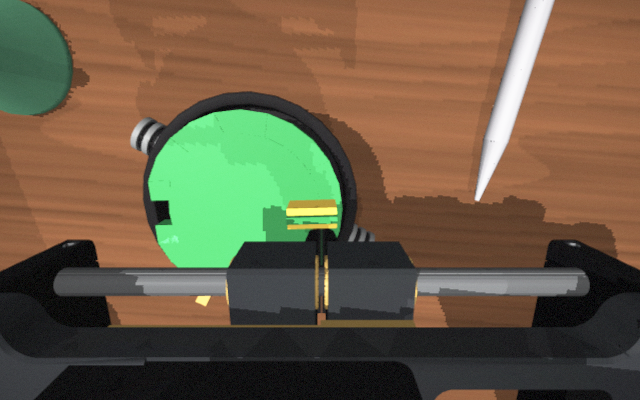

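View pics/s2.png

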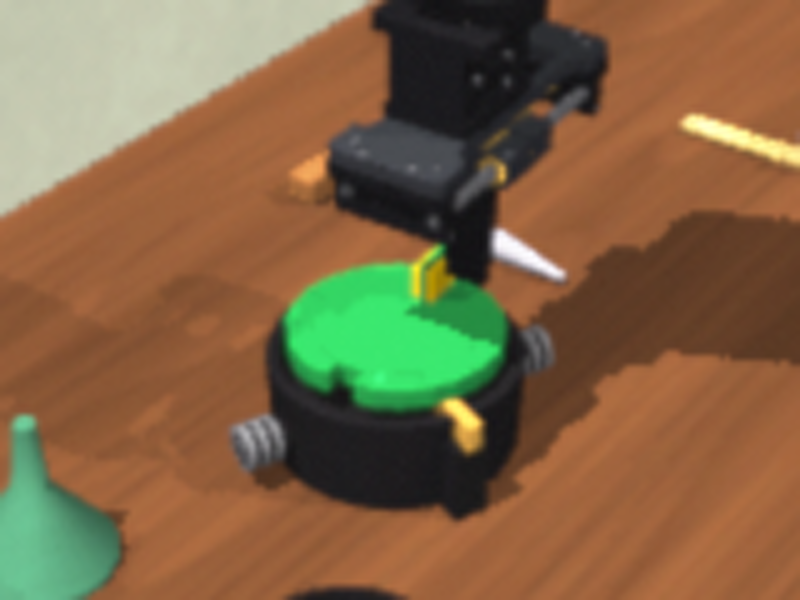

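The fingertip is turning the cover. The wrist view has the tab at (312,213), level with the tool, and in the side crop the notch at (340,380) is moving towards the key at (460,425). Continuing.

>>> send_rows(plan="5 1.4 0 -0.1 0; 4.9 1.4 0 -0.1 0; 4.9 1.4 0 -0.1 0; 4.9 1.4 0 -0.1 0; 4.9 1.4 0 -0.1 0; 4.9 1.4 0 -0.1 0; 4.8 1.4 0 -0.1 0; 0 0 0 0 0")

```text
t: 6.5
eef_pos: [599.2, 39.5, 84.9]
tcp_rot: [3.13, 0.0, 0.781]
ft_force: [-0.3, 0.1, -0.5]
opening: 0.005
```

```bash
python3 st.py;python3 wm.py 3 | grep -v "61.5"|head -6
python3 - <<'E'
from cell import eyes
import cv2
p=eyes.read_camera("side"); cv2.imwrite("pics/s3.png",cv2.resize(p["image"][150:270,230:390,::-1],None,fx=5,fy=5,interpolation=cv2.INTER_CUBIC))
E
```

```text
6.5 [599.2  39.5  84.9] [3.13  0.    0.781] [-0.3  0.1 -0.5] tang -18.7 rad 46.2 (tool frame), implied tab angle if touching -0.790, j6 0.76
green bbox [149. 106.] [343. 267.] contour circ [585.3  92.4  52.7]
z 94.0 [315. 207.] 672 [614.2  58.1] r 44.1 ang -0.685 dir -0.815
z 94.0 [299. 225.] 35 [600.4  57.1] r 35.3 ang -0.957 dir -0.823
z 94.0 [324. 226.] 123 [610.   46.4] r 49.7 ang -0.923 dir -0.779
z 94.0 [146. 236.] 49 [535.  114.2] r 53.1 ang 2.582 dir 2.846
z 94.0 [316. 266.] 47 [589.3  32.2] r 54.6 ang -1.399 dir -2.358
```

View pics/w3.png

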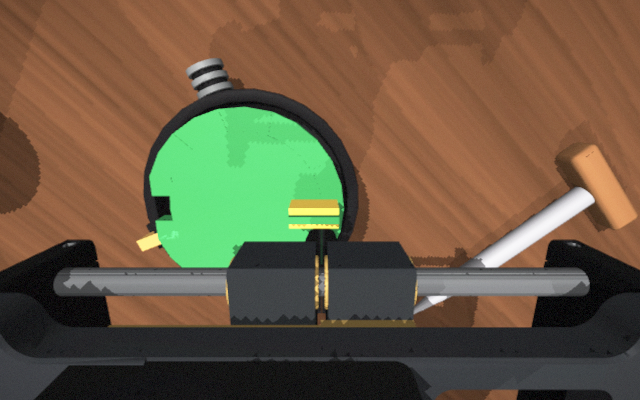

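View pics/s3.png

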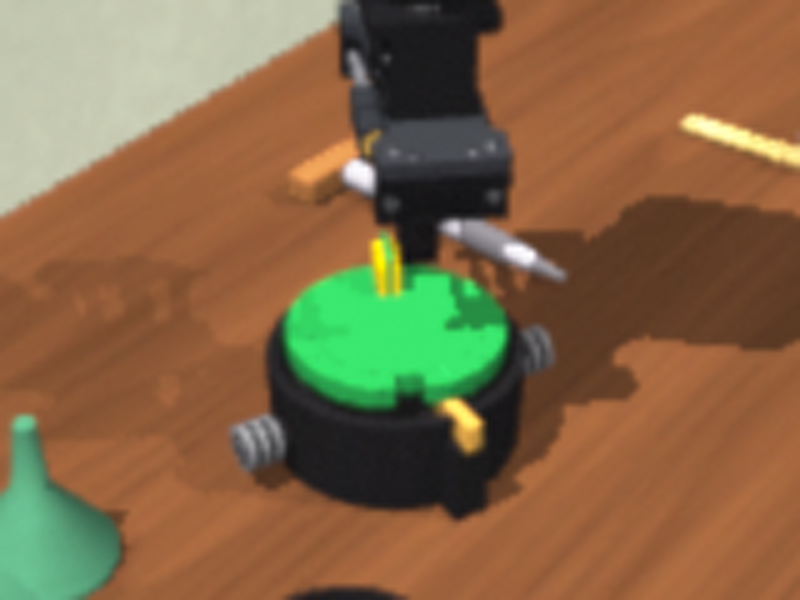

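>>> send_rows(plan="5.2 1.2 0 -0.1 0; 5 1.2 0 -0.1 0; 5 1.2 0 -0.1 0; 0 0 0 0 0")

```text
t: 7.0
eef_pos: [610.7, 48.2, 85.2]
tcp_rot: [3.13, 0.004, 1.072]
ft_force: [0.1, -0.1, 1.1]
opening: 0.004
```

```bash
python3 st.py;python3 wm.py 4 |head -12
```

```text
7.0 [610.7  48.2  85.2] [3.13  0.004 1.072] [ 0.1 -0.1  1.1] tang -18.1 rad 44.8 (tool frame), implied tab angle if touching -0.498, j6 0.48
green bbox [151. 107.] [345. 267.] contour circ [583.2  93.4  52.8]
z 61.5 [166. 202.] 43 [529.8 111.8] r 56.5 ang 2.668 dir 2.934
z 94.0 [166. 202.] 43 [548.8 111.8] r 40.4 ang 2.451 dir 2.934
z 61.5 [317. 207.] 682 [616.   61.1] r 43.8 ang -0.604 dir 2.629
z 94.0 [317. 207.] 682 [620.6  69.6] r 43.8 ang -0.384 dir 2.629
z 61.5 [138. 205.] 79 [512.6 119.4] r 75.2 ang 2.682 dir 2.877
z 94.0 [138. 205.] 79 [534.5 118.1] r 55.7 ang 2.527 dir 2.877
z 61.5 [320. 226.] 184 [611.2  48.3] r 48.9 ang -0.879 dir -0.523
z 94.0 [320. 226.] 184 [616.6  58.9] r 45.5 ang -0.637 dir -0.523
z 61.5 [316. 264.] 43 [595.2  24.5] r 63.3 ang -1.328 dir -2.092
z 94.0 [316. 264.] 43 [603.3  39.1] r 52.4 ang -1.109 dir -2.092
z 61.5 [326. 265.] 52 [600.7  20.7] r 68.5 ang -1.264 dir -2.066
```

View pics/w4.png

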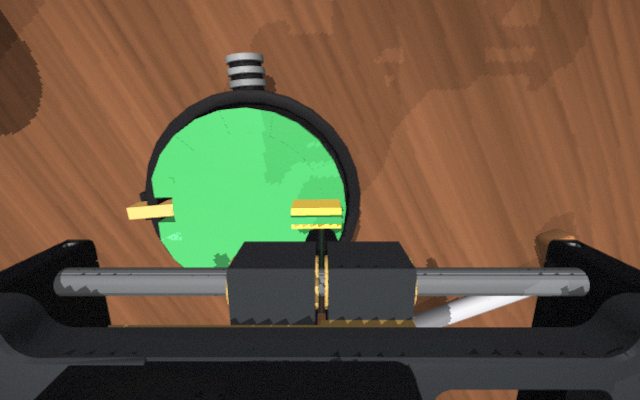

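```bash
cat > ov.py <<'E'
# fit housing key line & cover angle in wrist view, overlay
from cell import env,eyes
from fit import *
import sys
p=eyes.read_camera("wrist"); im=p["image"]; zt=float(sys.argv[2]) if len(sys.argv)>2 else 75.
g,y=masks(p)
gp=max(cv2.findContours(g,cv2.RETR_EXTERNAL,cv2.CHAIN_APPROX_NONE)[0],key=cv2.contourArea)[:,0].astype(float)
hull=cv2.convexHull(gp.astype(np.float32))[:,0]
hull=hull[(hull[:,1]<235)]
c,sd,mn=fitc(p,hull,zt,[580,85.5]); print("centre",c.round(1),sd.round(2),mn.round(2))
hsv=cv2.cvtColor(im,cv2.COLOR_RGB2HSV)
k=cv2.inRange(hsv,(10,90,110),(32,255,255)); k[:,230:]=0;k[:170]=0;k[245:]=0
# key top: pixels bright
uv=np.argwhere(k)[:,::-1]; Q=plane(p,uv,61.5); r=np.hypot(*(Q-c).T); Q=Q[(r>45)&(r<90)]
m=Q.mean(0)-c; rr=np.hypot(*(Q-c).T); print("key n",len(Q),"r range",rr.min().round(1),rr.max().round(1),"mean ang",np.arctan2(m[1],m[0]).round(3))
# tab: yellow top+ sides
ym=y.copy(); ym[:,:280]=0;ym[:,350:]=0;ym[235:]=0;ym[:190]=0
n,l,s,ce=cv2.connectedComponentsWithStats(ym)
a=[]
for i in range(1,n):
    if s[i,4]>60:
        Q=plane(p,np.argwhere(l==i)[:,::-1],zt+19); v=np.linalg.svd(Q-Q.mean(0),full_matrices=0)[2][0]; print("tab strip",s[i,4],round(float(wrap(2*np.arctan2(v[1],v[0]))/2),3))
E
cat >> ov.py <<'E'
A=float(sys.argv[3]);B=float(sys.argv[4])
def loc(r,t,z,a): return [c[0]+r*np.cos(a)-t*np.sin(a),c[1]+r*np.sin(a)+t*np.cos(a),z]
x0,y0,f=110,160,7
o=cv2.resize(im[y0:y0+85,x0:x0+110,::-1],None,fx=f,fy=f,interpolation=cv2.INTER_CUBIC)
def draw(P,col):
    q=((proj(p,P)-[x0-.5,y0-.5])*f).astype(np.int32); cv2.polylines(o,[q],True,col,1)
draw([loc(50,-4,61.5,A),loc(84,-4,61.5,A),loc(84,4,61.5,A),loc(50,4,61.5,A)],(255,0,0))
draw([loc(59.5,-8,zt,B),loc(47,-8,zt,B),loc(47,8,zt,B),loc(59.5,8,zt,B)],(0,0,255))
draw(ring(c,60,zt),(255,0,255))
cv2.imwrite(f"pics/o{sys.argv[1]}.png",o)
E
python3 ov.py 4 75 2.722 2.627
```

```text
centre [580.2  84.8] 0.76 -0.3
key n 2566 r range 53.8 90.0 mean ang 2.696
tab strip 700 -0.507
tab strip 139 -0.496
```

View pics/o4.png

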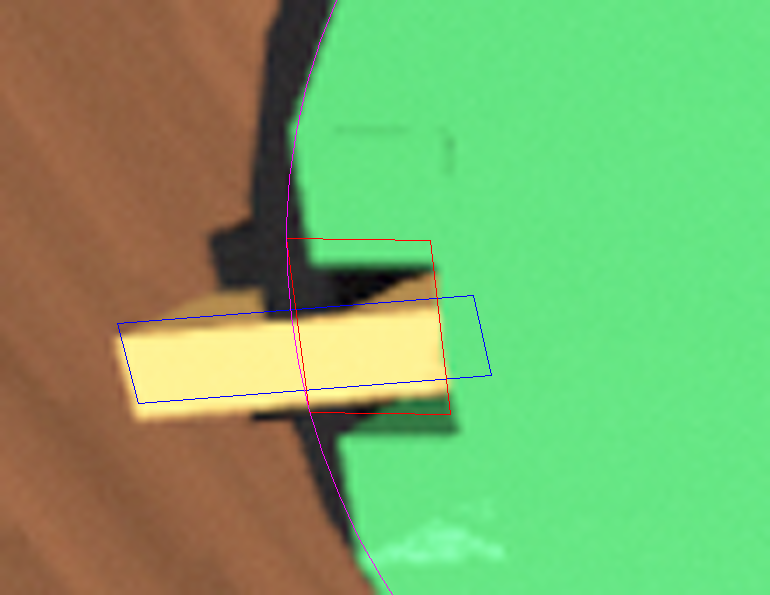

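The overlay matches the lids' edges to about 2 mm. The notch needs about 0.07 rad more, which is 4 mm at the notch.

>>> send_rows(plan="2 0.5 0 -0.04 0; 1.5 0.5 0 -0.03 0; 0 0 0 0 0")

```text
t: 7.4
eef_pos: [612.3, 50.2, 85.3]
tcp_rot: [3.131, 0.005, 1.132]
ft_force: [-0.2, 0.7, 0.1]
opening: 0.005
```

```bash
python3 st.py; python3 ov.py 5 75 2.739 2.739
```

```text
7.4 [612.3  50.2  85.3] [3.131 0.005 1.132] [-0.2  0.7  0.1] tang -18.2 rad 44.2 (tool frame), implied tab angle if touching -0.439, j6 0.43
centre [580.1  84.8] 0.67 -0.33
key n 2554 r range 53.6 90.0 mean ang 2.755
tab strip 678 -0.477
tab strip 126 -0.453
```

View pics/o5.png

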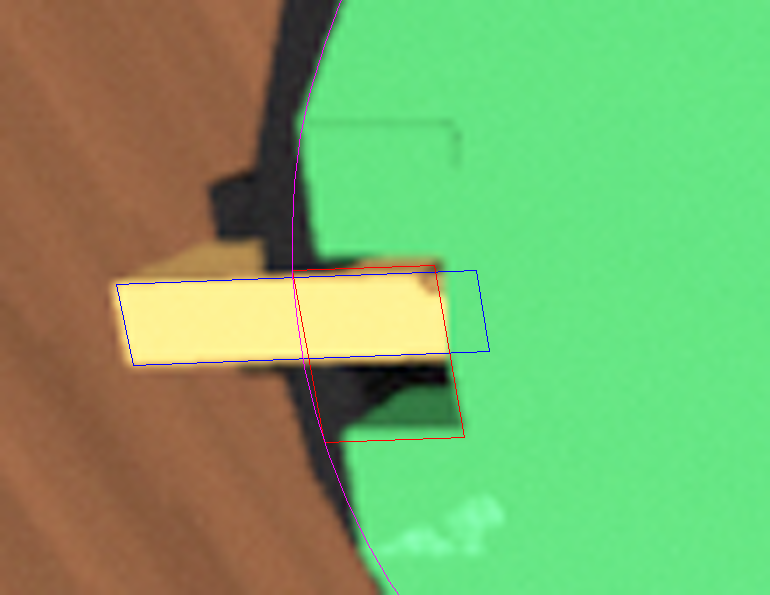

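>>> send_rows(plan="1.5 0.2 0 -0.02 0; 0 0 0 0 0")

```text
t: 7.65
eef_pos: [613.0, 51.4, 85.4]
tcp_rot: [3.131, 0.005, 1.15]
ft_force: [0.4, -0.1, 0.1]
opening: 0.005
```

```bash
python3 st.py; python3 ov.py 6 75 2.742 2.742
```

```text
7.65 [613.   51.4  85.4] [3.131 0.005 1.15 ] [ 0.4 -0.1  0.1] tang -17.7 rad 44.1 (tool frame), implied tab angle if touching -0.421, j6 0.41
centre [580.2  84.8] 0.79 -0.3
key n 2510 r range 53.7 90.0 mean ang 2.767
tab strip 680 -0.448
tab strip 139 -0.386
```

View pics/o6.png

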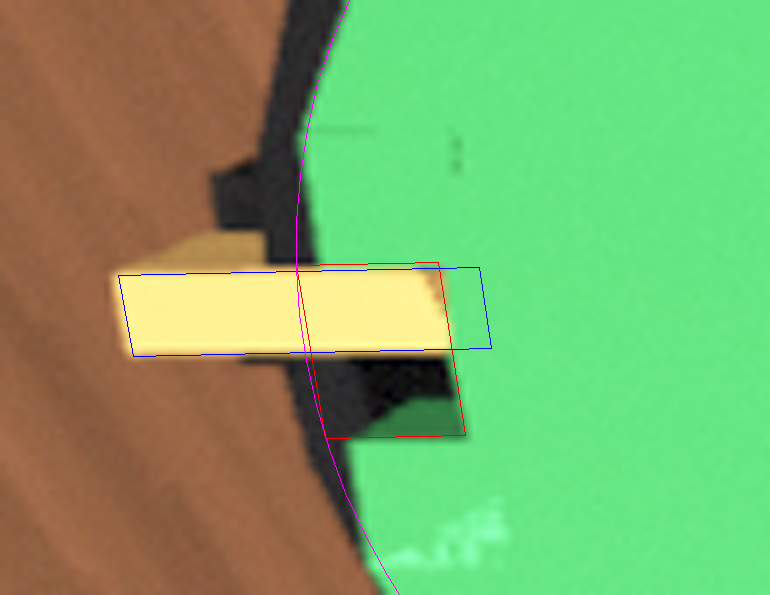

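The overlay of notch and key coincides to under 1 mm. Now I'll back off, rise and move over the notch-side half.

>>> send_rows(plan="-5 0 0 0 0; -7 0 0 0 0; 0 0 -15 0 0; 0 0 -20 0 0; 8 -15 0 0 0; 8 -18 0 0 0; 8 -18 0 0 0; 6 -18 0 0 0")

```text
t: 8.5
eef_pos: [551.3, 97.0, 117.8]
tcp_rot: [3.134, 0.006, 1.145]
ft_force: [-0.4, 0.8, 0.4]
opening: 0.007
```

>>> send_rows(plan="0 0 0 0 0")

```text
t: 8.6
eef_pos: [548.3, 99.0, 117.1]
tcp_rot: [3.137, 0.007, 1.147]
ft_force: [0.5, -0.1, -0.4]
opening: 0.005
```

```bash
python3 st.py; python3 w.py 7
```

```text
8.6 [548.3  99.  117.1] [3.137 0.007 1.147] [ 0.5 -0.1 -0.4] tang -0.7 rad -34.4 (tool frame), implied tab angle if touching -0.424, j6 0.50
8.65 [549.3  98.5 117.2] [3.136 0.007 1.147] [-0.4 -0.9 -0.5]
```

View pics/w7.png

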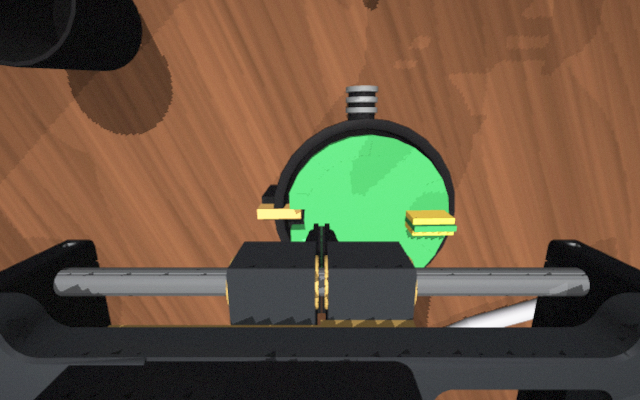

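The wrist view shows the key in the notch at (280,212) and the tab clear at (430,222). I'll shift inward and go down to just above the top.

>>> send_rows(plan="0 6 8 0 0; 0 6 10 0 0; 0 0 10 0 0; 0 0 8 0 0; 0 0 3 0 0; 0 0 3 0 0; 0 0 0 0 0")

```text
t: 9.35
eef_pos: [562.0, 91.9, 69.7]
tcp_rot: [3.137, 0.007, 1.144]
ft_force: [-0.6, 0.4, 0.4]
opening: 0.002
```

```bash
python3 st.py
```

```text
9.35 [562.   91.9  69.7] [3.137 0.007 1.144] [-0.6  0.4  0.4] tang -1.6 rad -19.1 (tool frame), implied tab angle if touching -0.426, j6 0.49
```

The tip is at 70 mm, past the 2 mm stop, so the cover is going down over the key. Pressing on.

>>> send_rows(plan="0 0 3 0 0; 0 0 3 0 0; 0 0 3 0 0; 0 0 2 0 0; 0 0 2 0 0; 0 0 0 0 0")

```text
t: 9.95
eef_pos: [562.1, 92.0, 60.4]
tcp_rot: [3.135, 0.006, 1.145]
ft_force: [0.1, 0.3, 0.5]
opening: 0.001
```

```bash
python3 st.py
```

```text
9.95 [562.1  92.   60.4] [3.135 0.006 1.145] [0.1 0.3 0.5] tang -1.5 rad -19.0 (tool frame), implied tab angle if touching -0.426, j6 0.49
```

Pressing gently until the force rises at the end stop.

>>> send_rows(plan="0 0 2 0 0; 0 0 2 0 0")

```text
t: 10.15
eef_pos: [562.2, 92.1, 59.5]
tcp_rot: [3.133, 0.005, 1.145]
ft_force: [-9.8, 0.0, 32.2]
opening: 0.005
```

>>> send_rows(plan="0 0 3 0 0")

```text
t: 10.25
eef_pos: [562.1, 92.2, 59.1]
tcp_rot: [3.132, 0.004, 1.145]
ft_force: [-14.4, 0.5, 46.7]
opening: 0.008
```

The force climbs with no further travel, so the cover is at the end stop. Now I'll retreat and look.

>>> send_rows(plan="0 0 -3 0 0; 0 0 -10 0 0; 0 0 -30 0 0; 0 0 -30 0 0; 0 0 -30 0 0; -40 0 -10 0 0; -40 0 0 0 0; 0 0 0 0 0")

```text
t: 11.05
eef_pos: [527.6, 18.2, 180.0]
tcp_rot: [3.128, 0.004, 1.147]
ft_force: [-0.3, 0.5, -0.2]
opening: 0.005
```

```bash
python3 st.py; python3 w.py 8;python3 - <<'E'
from cell import eyes
import cv2
p=eyes.read_camera("side"); cv2.imwrite("pics/s8.png",cv2.resize(p["image"][150:270,230:390,::-1],None,fx=5,fy=5,interpolation=cv2.INTER_CUBIC));cv2.imwrite("pics/s8f.png",p["image"][:,:,::-1])
E
```

```text
11.05 [527.6  18.2 180. ] [3.128 0.004 1.147] [-0.3  0.5 -0.2] tang -82.9 rad -20.1 (tool frame), implied tab angle if touching -0.423, j6 0.34
11.1 [528.5  19.4 180. ] [3.128 0.004 1.147] [0.6 0.4 1. ]
```

View pics/s8.png

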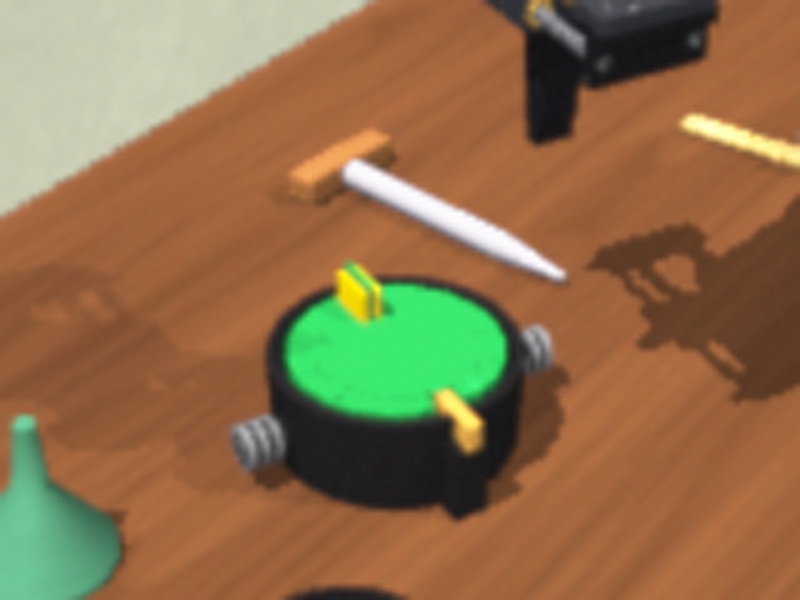

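View pics/w8.png

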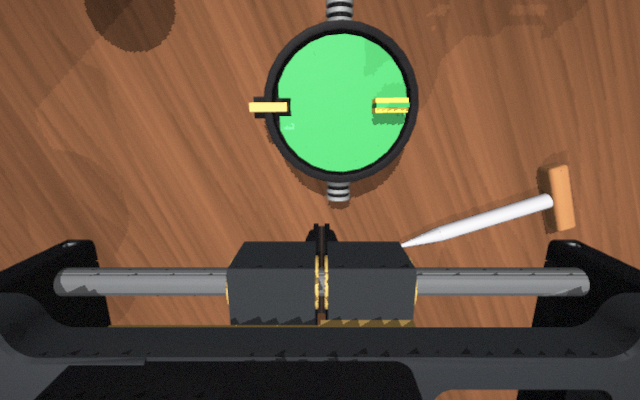

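View pics/s8f.png

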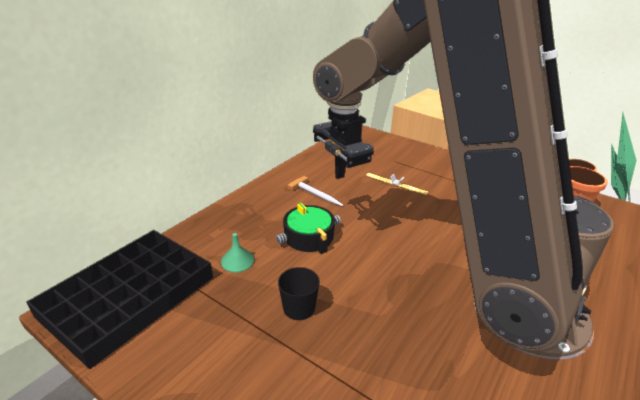

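The cover is flush with the rim. In the wrist view the key is centred in the notch at (278,106). The pot, funnel, dibber and skewers are where they were, and the arm is clear.

```bash
python3 -c "
from cell import job_done
print(job_done())"
```

```text
the job is handed in; nothing more can be done
None
```

The filter is closed: the green cover is fully home, with its notch over the brass key, and the job is handed in (no verdict is reported).

**What I did:** With the shut fingertips I pushed the tab's clockwise side, turning the cover about 1.47 rad counter-clockwise. Before pressing, the notch and key lined up to about 1 mm in the wrist-camera overlay. I then pressed on the half away from the tab until the tip stopped at 59.1 mm and the force rose to about 47 N along z.

**Last checks:**
- **Cover:** the side view shows it flush with the rim, and the wrist view shows the key in the middle of the notch.
- **Loose items:** the pot, funnel, dibber and skewers look unmoved in the pictures; I did not measure their positions again.
- **Arm:** it stands clear of everything, at about 11 s of the 51 s allowed.

**Disagreements:**
- **Axis position:** the top, side and wrist cameras put the cover's axis 2–3 mm apart, so I used the wrist overlay for the final alignment.
- **Top camera:** the arm hid the housing from it during the push, so I relied on the side and wrist views.

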